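Sort the tea tins by weight

ROBOT

A 6-joint arm with a two-finger parallel gripper is mounted at the origin on the work surface. World frame = base frame: x ahead of the robot, y to its left, z up, the work surface at z = 0. Lengths are in m, angles in degrees, forces in N, time in s.
With the tool pointing down it reaches from about 0.35 to 0.875 m from the base axis. Payload 4.2 kg.
Tool frame: the origin (TCP) lies midway between the tips of the shut fingers; the grasp point (between the pads) lies 19 mm behind it; z points along the fingers, y is the line along which they close (so a half turn about z gives the same grasp; the last joint's range is limited). The gripper opens to 87 mm and grips with 3 to 60 N. Pads are 19 mm wide; open, the fingers measure 117 mm over their backs; the gripper's body (75 mm by 190 mm) begins 51 mm behind the grasp point.
Start: joints at [81.853, 22.042, 0.453, 0, -68.411, -14.817], TCP at [0.244, 0.575, 0.223] pointing down, gripper open.
Joint ranges: [-179.83, 179.83], [-69.29, 118.12], [-61.27, 80.66], [-181.25, 117.63], [-171.15, -9.14], [-177.46, 177.46]. Speed limits (degrees/s): [159.86, 159.86, 180, 180, 180, 180].

INTERFACE

Orientations are given as a 3x3 rotation matrix whose columns are the frame's x, y, z axes.
In Python, from station import * gives the robot as it stands.
- The arm moves only by the tool move_arm, never from a script. Its argument "targets" is text: rows parted by semicolons, each of 4 numbers parted by spaces: the shift along the world's x, y, z in units of 25 mm (1.0 is 25 mm), then the turn about the world's z in units of 5 degrees (1.0 is 5 degrees). In form: tx ty tz spin; .... A call has 1 to 10 rows; each row shifts and turns the commanded pose from where the row before left it; what a row does not reach is not made up. A row lasts 1/12 s, in which the tool goes at most 41.7 mm and 7.16 degrees, less where a joint would pass 70% of its speed; a pose out of reach is approached as far as the arm can. A call is refused whole if a number of a shift passes 1 or a number of a turn 1, either way. A call with a gripper value outside its range is refused whole. "gripper" is the finger opening in mm, from 0 to 87, set as the call begins (left out, the last holds). The fingers move at their own pace and stop on an object; the grip force is fixed at half the most. Time passes only in rows, so rows that do not move let the fingers close. It gives the time, the measured TCP pose, the force, the opening and the grip force at its end, in the units of the state.
- sense(): the state, without advancing time (a new reading comes with each control period).
- capture(name): name is "scene" or "top" or "wrist"; returns a dict with "image" (480x640x3 uint8, blue, green, red), "fx", "fy", "cx", "cy" (pixels), "world_from_camera" (4x4, takes a point from camera to world coordinates); the wrist camera has in their place "hand_eye" (4x4, takes a point from camera to tool coordinates, whose origin is the TCP and whose axes are the flange's). Camera axes: x right, y up, looking along -z (the intrinsics and any distortion apply to the point x, -y, -z); pixel columns grow to the right and rows downward; lengths in m; the calibration is good to about 2 mm. A picture is of the moment at which its call begins: read the wrist's pose just before it. There is no depth.
- finish_job(): hands the job in; it is judged then, once.
The state is a dict: "time_s": time; "joints": joint angles; "joint_velocities": joint speeds; "effort": joint torques, N m; "tcp_pos": TCP position; "ee_rot": TCP orientation; "wrist_force": force on the tool from outside, world axes, zero at the start; "moment": the same for the moment, N m; "gripper_width": opening from 0.0 (shut) to 1.0 (fully open); "gripper_force": force on a finger pad.
Only numpy, scipy, OpenCV 4.12 (cv2) and the standard library are available. Lean on these libraries where they do the work, as an engineer would, in place of code of your own. Each camera call takes 0.05 s, during which the arm holds its last target. There are 200 camera calls.

TASK

The three closed tea tins look alike, but one is full, one half full and one empty: find out which by lifting them. Stand the full one in the middle of the cork mat in the wooden tray and the empty one in the middle of the red mat in the grey tray, and leave the half-full one standing where it was at the start. Keep the tins upright, set them down without dropping them, and leave all the other things on the counter where they are.

Things in the scene. Friction and masses are not known exactly. Their poses are not given: they have to be found in the camera images.
- tin_a: closed square upright tea tin, 62 x 62 x 130 mm, green with bright steel lid and paper labels. Origin: centre of its underside, z up, x and y square to its faces. The three tins look alike; total weight about 0.52 kg full, 0.33 kg half full, 0.175 kg empty (each within 0.03 kg), in any order. Inside is a stiff roll with a little play
- tin_b: closed square upright tea tin, 62 x 62 x 130 mm, green with bright steel lid and paper labels. Origin: centre of its underside, z up, x and y square to its faces. The three tins look alike; total weight about 0.52 kg full, 0.33 kg half full, 0.175 kg empty (each within 0.03 kg), in any order. Inside is a stiff roll with a little play
- tin_c: closed square upright tea tin, 62 x 62 x 130 mm, green with bright steel lid and paper labels. Origin: centre of its underside, z up, x and y square to its faces. The three tins look alike; total weight about 0.52 kg full, 0.33 kg half full, 0.175 kg empty (each within 0.03 kg), in any order. Inside is a stiff roll with a little play
- tray_wood: dark wooden serving tray: a low tray fixed to the counter, 140 (its x) x 230 (its y) mm, floor 6 mm thick, rim 14 mm high, origin at the centre of its underside. It carries a square mat towards one end and a bottle towards the other; which end varies, and the two trays may change sides
- tray_grey: grey plastic refill tray: a low tray fixed to the counter, 140 (its x) x 230 (its y) mm, floor 6 mm thick, rim 14 mm high, origin at the centre of its underside. It carries a square mat towards one end and a bottle towards the other; which end varies, and the two trays may change sides
- mat_cork: a square cork mat fixed on the floor of the wooden tray, 84 x 84 x 4 mm, origin at the centre of its underside (6 mm above the counter; its top is 10 mm above the counter)
- mat_red: a square red mat fixed on the floor of the grey tray, 84 x 84 x 4 mm, origin at the centre of its underside (6 mm above the counter; its top is 10 mm above the counter)
- soy: dark amber bottle with red cap, 56 mm diameter, 150 mm high, on the wooden tray, origin at the centre of its underside, loose; must not be disturbed
- vinegar: clear bottle with yellow label and cap, 56 mm diameter, 140 mm high, on the grey tray, origin at the centre of its underside, loose; must not be disturbed
- cup_blue: upside-down blue tumbler with bands, 70 mm diameter, 120 mm high, close beside tin_a, origin at the centre of its underside, loose; must not be disturbed
- cup_white: upside-down white tumbler with blue bands, 76 mm diameter, 115 mm high, close beside tin_b, origin at the centre of its underside, loose; must not be disturbed
- shaker: red seasoning shaker with white cap, 54 mm diameter, 115 mm high, close beside tin_c, origin at the centre of its underside, loose; must not be disturbed
- mill: dark wooden pepper mill with a waist and a steel knob, 52 mm diameter, 115 mm high, close beside tin_c on the side away from the shaker, origin at the centre of its underside, loose; must not be disturbed

How it is judged (in metres and radians):
At the end, for the whole second after the job is handed in: Full tin (over 4.3 N) on the cork mat and empty tin (0.6 to 2.5 N) on the red mat, each within 22 mm of its centre; the third within 25 mm of its start; all tins upright within 0.1 rad and at rest; the other things within 30 mm of their start and upright within 0.2 rad (((horizontal distance between tin_a and mat_cork below 0.022 m and contact force between tin_a and mat_cork above 4.3 N) or (horizontal distance between tin_b and mat_cork below 0.022 m and contact force between tin_b and mat_cork above 4.3 N) or (horizontal distance between tin_c and mat_cork below 0.022 m and contact force between tin_c and mat_cork above 4.3 N)) and ((horizontal distance between tin_a and mat_red below 0.022 m and contact force between tin_a and mat_red between 0.6 and 2.5 N) or (horizontal distance between tin_b and mat_red below 0.022 m and contact force between tin_b and mat_red between 0.6 and 2.5 N) or (horizontal distance between tin_c and mat_red below 0.022 m and contact force between tin_c and mat_red between 0.6 and 2.5 N)) and distance of any of tin_a, tin_b, tin_c from where it was at the start of the episode below 0.025 m and angle between each of tin_a, tin_b, tin_c's own z axis and vertical below 0.1 rad and linear speed of each of tin_a, tin_b, tin_c below 0.03 m/s and distance of each of soy, vinegar, cup_blue, cup_white, shaker, mill from where it was at the start of the episode below 0.03 m and angle between each of soy, vinegar, cup_blue, cup_white, shaker, mill's own z axis and vertical below 0.2 rad); the robot touches nothing.
It fails at once if a tin is tipped over (more than about 35 degrees) (angle between any of tin_a, tin_b, tin_c's own z axis and vertical above 0.6 rad).
It fails at once if a tin is dropped or flung (faster than 0.6 m/s with no finger on it, a fall of about 2 cm) ((linear speed of tin_a above 0.6 m/s and contact force between the fingers and tin_a below 0.05 N) or (linear speed of tin_b above 0.6 m/s and contact force between the fingers and tin_b below 0.05 N) or (linear speed of tin_c above 0.6 m/s and contact force between the fingers and tin_c below 0.05 N)).
It fails at once if another thing on the counter is knocked over or shoved (more than 30 mm) (distance of any of soy, vinegar, cup_blue, cup_white, shaker, mill from where it was at the start of the episode above 0.03 m or angle between any of soy, vinegar, cup_blue, cup_white, shaker, mill's own z axis and vertical above 0.5 rad).
It also fails if it takes over 70 s, if anything falls off the work surface, if the arm or the gripper's body presses on something with over 40 N, if the wrist force passes 120 N, or if a joint passes its speed limit or range.

## Working session

There is one attempt and no reset: what is moved stays moved. The work goes in short steps, Python scripts to look and compute and a tool call to move; the robot and the scene stay as the last step left them, time stands still between calls to the robot, and variables do not carry over. Pictures are saved under pics/ and viewed, at most 10 in all, crops included, and the job is handed in when it is done.

Besides the shell and the picture viewer there is one more tool, called after ">>>" by a JSON object that holds its "name" and its "arguments", one argument or row to a line. move_arm: Moves the arm, as the interface text tells. Its arguments: {"type":"object","properties":{"targets":{"type":"string"},"gripper":{"type":"number"}},"required":["targets"]}

```bash
mkdir -p pics
python3 - <<'E'
from station import *
import cv2,json,numpy as np
s=sense();print(s)
for n in("scene","top"):
    c=capture(n);cv2.imwrite(f"pics/{n}0.png",c["image"])
    print(n,c["fx"],c["fy"],c["cx"],c["cy"],np.array(c["world_from_camera"]).round(4).tolist(),[k for k in c])
    np.savez(n+".npz",K=[c["fx"],c["fy"],c["cx"],c["cy"]],T=c["world_from_camera"])
E
```

```text
{'time_s': 0.0, 'joints': array([ 8.18522379e+01,  2.20914667e+01,  3.78243514e-01, -2.94839143e-02,
       -6.84099171e+01, -1.48162639e+01]), 'joint_velocities': array([-0.03960442,  0.03082119,  0.0268548 , -0.03320835, -0.03179767,
        0.03591859]), 'effort': array([-2.13237887e-03, -3.90663958e+01,  1.87410074e+01,  4.21986714e+00,
        1.10602879e-02, -1.89888401e-04]), 'tcp_pos': array([0.24359272, 0.57491392, 0.22144039]), 'ee_rot': array([[ 9.20675939e-01, -3.90327054e-01, -7.78250281e-04],
       [-3.90327820e-01, -9.20673640e-01, -2.05964899e-03],
       [ 8.74222038e-05,  2.20004200e-03, -9.99997576e-01]]), 'wrist_force': array([0.97515354, 0.09304532, 1.33524371]), 'moment': array([0.03934555, 0.09055931, 0.00875193]), 'gripper_force': 0.0, 'gripper_width': 0.9976087623521495}
scene 460.27990398526316 460.27990398526316 314.1960848611136 244.00898454027725 [[-0.1928, -0.5875, 0.7859, 1.5752], [0.9812, -0.1055, 0.1618, 0.1999], [-0.0121, 0.8023, 0.5967, 0.808], [0.0, 0.0, 0.0, 1.0]] ['image', 'fx', 'fy', 'cx', 'cy', 'world_from_camera']
top 573.6074323987837 573.6074323987837 324.5848691530654 223.82325660759545 [[0.0158, 0.9894, -0.1443, 0.4177], [-0.9997, 0.0185, 0.0177, 0.0107], [0.0202, 0.144, 0.9894, 1.2572], [0.0, 0.0, 0.0, 1.0]] ['image', 'fx', 'fy', 'cx', 'cy', 'world_from_camera']
```

View pics/top0.png

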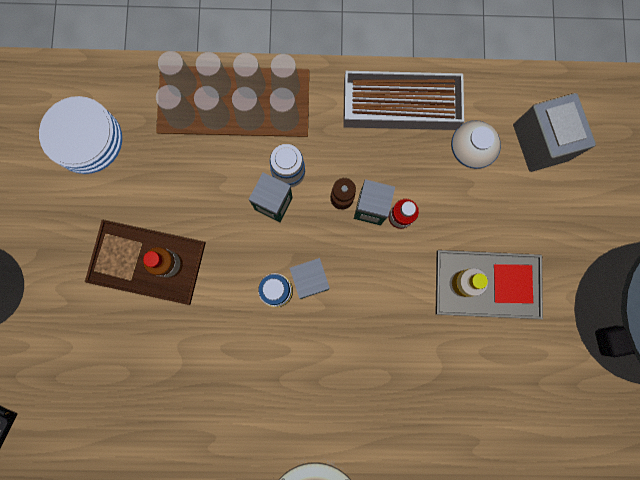

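View pics/scene0.png

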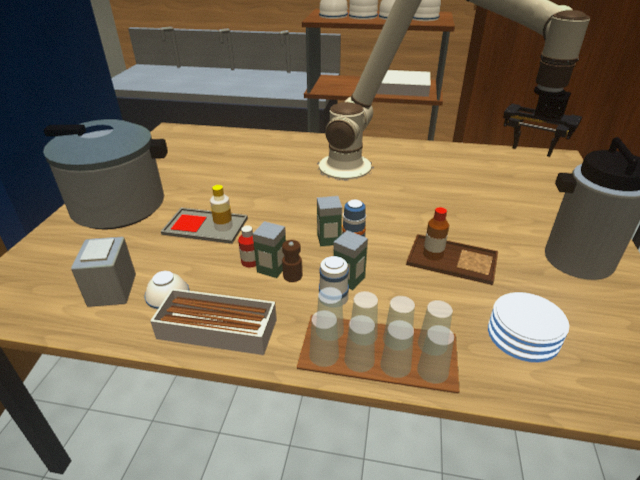

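The top view shows tin_a at about (310,278) beside the blue cup at (275,290). Tin_b is at (271,197) beside the white cup at (287,162). Tin_c is at (375,202), between the mill (343,193) and the shaker (404,213). The cork mat is at (118,257) and the red mat at (513,284).

Run:
```python
import cv2,numpy as np
im=cv2.imread("pics/top0.png")
c=cv2.resize(im[138:312,245:425],None,fx=3.4,fy=3.4,interpolation=cv2.INTER_CUBIC);cv2.imwrite("pics/cropA.png",c)
a=cv2.resize(im[215:310,80:210],None,fx=3,fy=3,interpolation=cv2.INTER_CUBIC)
b=cv2.resize(im[240:325,430:550],None,fx=3,fy=3,interpolation=cv2.INTER_CUBIC)
o=np.zeros((285,760,3),np.uint8);o[:a.shape[0],:390]=a;o[:b.shape[0],400:760]=b;cv2.imwrite("pics/cropB.png",o);print(c.shape)
```

```text
(592, 612, 3)
```

View pics/cropA.png

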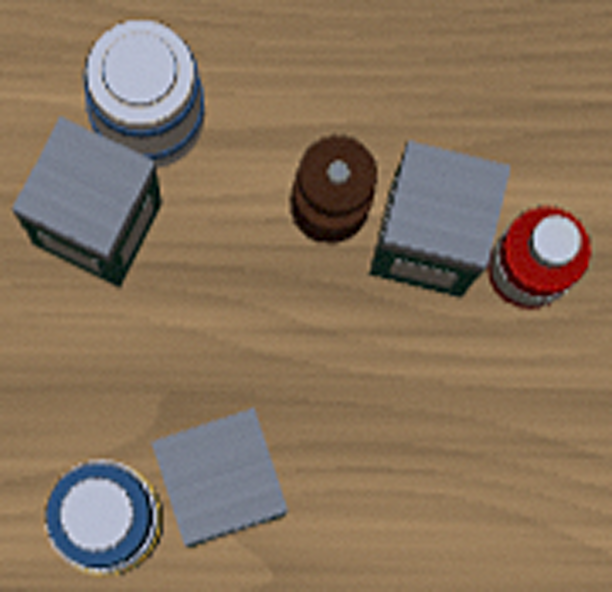

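View pics/cropB.png

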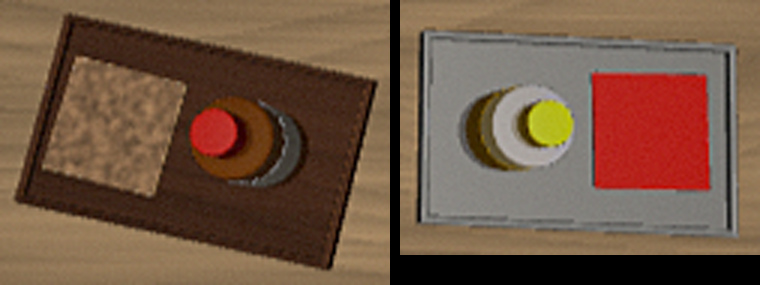

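The crops show the lid corners, cup tops and mat corners clearly, so I'll project them.

```bash
cat > h.py <<'E'
import numpy as np
def ray(n,u,v,z):
    d=np.load(n+".npz");fx,fy,cx,cy=d["K"];T=d["T"]
    r=T[:3,:3]@np.array([(u-cx)/fx,-(v-cy)/fy,-1.]);o=T[:3,3]
    return (o+r*(z-o[2])/r[2])
E
python3 - <<'E'
from h import *
from station import *
A=lambda p:((p[0]+.5)/3.4-.5+245,(p[1]+.5)/3.4-.5+138)
W=lambda p:((p[0]+.5)/3-.5+80,(p[1]+.5)/3-.5+215)
G=lambda p:((p[0]+.5)/3-.5+430,(p[1]+.5)/3-.5+240)
Q={"b":(A,.13,[(62,118),(160,160),(107,257),(14,212)]),"c":(A,.13,[(408,142),(510,165),(487,268),(385,240)]),"a":(A,.13,[(153,440),(254,409),(287,512),(189,543)]),
"cork":(W,.01,[(75,56),(187,84),(157,196),(40,167)]),"red":(G,.01,[(192,73),(309,75),(310,189),(193,187)])}
for k,(f,z,ps) in Q.items():
    P=np.array([ray("top",*f(p),z)[:2] for p in ps]);d=np.roll(P,-1,0)-P
    an=np.degrees(np.arctan2(d[:,1],d[:,0]))
    print(k,P.mean(0).round(4),"sides",np.linalg.norm(d,axis=1).round(4),"ang",(an%90).round(1))
for k,f,z,p in [("white",A,.115,(139,71)),("blue",A,.12,(103,516)),("mill",A,.115,(339,172)),("shaker",A,.115,(557,241)),("soy",W,.15,(215,133)),("vin",G,.14,(150,123))]:
    print(k,ray("top",*f(p),z)[:2].round(4))
s=sense();R=s["ee_rot"];print("tool y ang",np.degrees(np.arctan2(R[1,1],R[0,1])))
E
```

```text
b [0.6433 0.1009] sides [0.0632 0.0655 0.0608 0.0627] ang [67.5 63.2 65.  65.2]
c [ 0.6373 -0.1121] sides [0.0618 0.0634 0.062  0.0605] ang [78.2 77.6 75.5 77.4]
a [0.4752 0.0183] sides [0.061  0.0623 0.0589 0.0626] ang [18.1 18.7 18.4 20.6]
cork [0.5198 0.4344] sides [0.0841 0.0828 0.087  0.083 ] ang [77.  78.6 77.2 76.6]
red [ 0.4765 -0.4251] sides [0.0859 0.0826 0.0851 0.0825] ang [ 0.  88.4 90.  89. ]
white [0.7176 0.0722]
blue [0.4514 0.086 ]
mill [ 0.6581 -0.0487]
shaker [ 0.6188 -0.1792]
soy [0.5047 0.3228]
vin [ 0.4743 -0.3136]
tool y ang -112.97295257646502
```

>>> {"name": "move_arm", "arguments": {
  "targets": "0 -1 0 0;0 -1 0 0;0 -1 0 0;0 -1 0 0;0 -1 0 -0.1;0 -1 0 -0.1;0 -1 0 -0.1;0 -1 0 -0.1;0 -1 0 0",
  "gripper": 87
}}

```text
time_s: 0.85
tcp_pos: [0.2436, 0.3488, 0.2221]
ee_rot: [[0.906, -0.422, -0.0], [-0.422, -0.906, -0.001], [-0.0, 0.001, -1.0]]
wrist_force: [-0.6, 0.6, 0.2]
gripper_width: 0.995
gripper_force: 0.0
```

>>> {"name": "move_arm", "arguments": {
  "targets": "1 -0.62 0 0;1 -0.62 0 0;1 -0.62 0 0;1 -0.62 0 0;1 -0.62 0 0;1 -0.62 0 0;1 -0.62 0 0;1 -0.62 0 0"
}}

```text
time_s: 1.52
tcp_pos: [0.4447, 0.2253, 0.2222]
ee_rot: [[0.907, -0.422, -0.001], [-0.422, -0.907, -0.0], [-0.0, 0.001, -1.0]]
wrist_force: [-0.6, 0.9, 1.2]
gripper_width: 1.0
gripper_force: 0.0
```

>>> {"name": "move_arm", "arguments": {
  "targets": "1 -0.62 0 0;1 -0.62 0 0;1 -0.62 0 0;1 -0.62 0 0;1 -0.62 0 0;1 -0.62 0 0;0.8 -0.5 0 0;0.8 -0.5 0 0;0.3 -0.2 0 0;0 0 0 0"
}}

```text
time_s: 2.35
tcp_pos: [0.6422, 0.1022, 0.2211]
ee_rot: [[0.906, -0.424, -0.002], [-0.424, -0.906, -0.001], [-0.001, 0.001, -1.0]]
wrist_force: [-1.1, 0.5, 0.2]
gripper_width: 0.998
gripper_force: 0.0
```

```bash
cat >> h.py <<'E'
def force(n=10):
    from station import sense,capture
    F=[]
    for _ in range(n):
        capture("wrist");F.append(sense()["wrist_force"])
    F=np.array(F);return F.mean(0).round(2),F.std(0).round(2)
E
python3 - <<'E'
from station import *
from h import *
import cv2
cv2.imwrite("pics/w1.png",capture("wrist")["image"]);print(force())
E
```

```text
(array([-0.28, -0.22, -0.39]), array([0.31, 0.63, 0.59]))
```

View pics/w1.png

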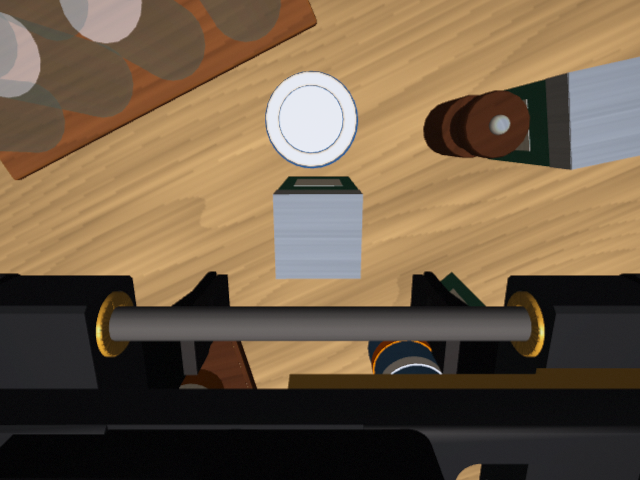

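The wrist view shows tin_b's lid at x 274–362, centred between the fingers (228–413) and square to them. I'll descend, grip and lift.

>>> {"name": "move_arm", "arguments": {
  "targets": "0 0 -1 0;0 0 -1 0;0 0 -1 0;0 0 -1 0;0 0 -0.8 0;0 0 -0.4 0;0 0 -0.2 0;0 0 0 0"
}}

```text
time_s: 3.57
tcp_pos: [0.6411, 0.1034, 0.0869]
ee_rot: [[0.907, -0.422, -0.001], [-0.422, -0.907, -0.001], [-0.001, 0.001, -1.0]]
wrist_force: [0.2, -0.7, -0.5]
gripper_width: 1.001
gripper_force: 0.0
```

>>> {"name": "move_arm", "arguments": {
  "targets": "0 0 0 0;0 0 0 0;0 0 0 0;0 0 0 0;0 0 0 0;0 0 0 0",
  "gripper": 55
}}

```text
time_s: 4.07
tcp_pos: [0.6417, 0.1036, 0.0884]
ee_rot: [[0.907, -0.422, 0.001], [-0.422, -0.907, 0.0], [0.001, -0.001, -1.0]]
wrist_force: [-0.4, 0.4, 2.6]
gripper_width: 0.71
gripper_force: 30.0
```

>>> {"name": "move_arm", "arguments": {
  "targets": "0 0 0 0;0 0 0.2 0;0 0 0.4 0;0 0 0.8 0;0 0 0.4 0;0 0 0.2 0;0 0 0 0"
}}

```text
time_s: 4.65
tcp_pos: [0.6421, 0.1037, 0.1393]
ee_rot: [[0.907, -0.422, 0.003], [-0.422, -0.907, 0.001], [0.002, -0.002, -1.0]]
wrist_force: [-0.6, 0.2, -1.5]
gripper_width: 0.711
gripper_force: 30.0
```

```bash
python3 -c "
from h import *
print(force())"
```

```text
(array([-0.18, -0.23, -1.89]), array([0.51, 0.29, 0.61]))
```

Tin_b weighs about 1.5 N, so it is the empty one. I'll carry it to the red mat, high enough to clear everything.

>>> {"name": "move_arm", "arguments": {
  "targets": "0 0 0.4 0;0 0 0.8 0;0 0 1 0;0 0 1 0;0 0 1 0;0 0 0.6 0;0 0 0.2 0;-0.1 -0.4 0 -0.2;-0.2 -0.7 0 -0.4;-0.3 -0.95 0 -0.6"
}}

```text
time_s: 5.98
tcp_pos: [0.6251, 0.0515, 0.2603]
ee_rot: [[0.856, -0.516, -0.004], [-0.516, -0.856, -0.001], [-0.003, 0.003, -1.0]]
wrist_force: [1.0, -0.2, -1.9]
gripper_width: 0.711
gripper_force: 30.0
```

>>> {"name": "move_arm", "arguments": {
  "targets": "-0.3 -0.95 0 -0.6;-0.3 -0.95 0 -0.6;-0.3 -0.95 0 -0.6;-0.3 -0.95 0 -0.6;-0.3 -0.95 0 -0.6;-0.3 -0.95 0 -0.6;-0.3 -0.95 0 -0.6;-0.3 -0.95 0 -0.6;-0.3 -0.95 0 -0.6;-0.3 -0.95 0 -0.6"
}}

```text
time_s: 6.82
tcp_pos: [0.5486, -0.1874, 0.2607]
ee_rot: [[0.481, -0.877, -0.004], [-0.877, -0.481, 0.001], [-0.002, 0.003, -1.0]]
wrist_force: [0.9, 0.5, -2.3]
gripper_width: 0.71
gripper_force: 30.0
```

>>> {"name": "move_arm", "arguments": {
  "targets": "-0.3 -0.95 0 -0.6;-0.3 -0.95 0 -0.6;-0.3 -0.95 0 -0.6;-0.3 -0.95 0 -0.6;-0.3 -0.95 0 -0.6;-0.3 -0.95 0 -0.6;-0.3 -0.95 0 -0.6;-0.3 -0.8 0 -0.6;-0.2 -0.5 0 -0.4;-0.1 -0.2 0 -0.2"
}}

```text
time_s: 7.65
tcp_pos: [0.4813, -0.3908, 0.2608]
ee_rot: [[0.03, -1.0, -0.003], [-1.0, -0.03, 0.002], [-0.002, 0.003, -1.0]]
wrist_force: [-0.5, 0.2, -1.5]
gripper_width: 0.712
gripper_force: 30.0
```

>>> {"name": "move_arm", "arguments": {
  "targets": "0 0 0 0;0 0 0 0;0 0 0 0"
}}

```text
time_s: 7.9
tcp_pos: [0.4839, -0.3882, 0.2624]
ee_rot: [[0.037, -0.999, -0.0], [-0.999, -0.037, 0.0], [-0.0, 0.0, -1.0]]
wrist_force: [-0.4, 0.5, -1.9]
gripper_width: 0.712
gripper_force: 30.0
```

>>> {"name": "move_arm", "arguments": {
  "targets": "-0.1 -0.5 0 0;-0.2 -0.6 0 0;0 -0.28 0 0;0 0 0 0;0 0 -0.5 0;0 0 -1 0;0 0 -1 0;0 0 -1 0;0 0 -1 0;0 0 -0.5 0"
}}

```text
time_s: 8.73
tcp_pos: [0.4752, -0.4216, 0.134]
ee_rot: [[0.036, -0.999, -0.004], [-0.999, -0.036, 0.004], [-0.004, 0.004, -1.0]]
wrist_force: [-0.8, 0.3, -2.3]
gripper_width: 0.711
gripper_force: 30.0
```

>>> {"name": "move_arm", "arguments": {
  "targets": "0 0 -0.5 0;0 0 -0.4 0;0 0 -0.3 0;0 0 -0.1 0;0 0 0 0;0 0 0 0"
}}

```text
time_s: 9.23
tcp_pos: [0.4768, -0.4238, 0.1057]
ee_rot: [[0.036, -0.999, 0.001], [-0.999, -0.036, -0.001], [0.001, -0.001, -1.0]]
wrist_force: [-0.3, 0.7, -1.8]
gripper_width: 0.71
gripper_force: 30.0
```

```bash
python3 -c "
from h import *
from station import *
print(force(5));print(sense()['tcp_pos'])
import cv2;c=capture('top')['image'];cv2.imwrite('pics/t2.png',cv2.resize(c[230:340,420:560],None,fx=4,fy=4,interpolation=2))"
```

```text
(array([ 0.07, -0.08, -1.58]), array([0.42, 0.37, 0.25]))
[ 0.47658028 -0.42375177  0.10577249]
```

>>> {"name": "move_arm", "arguments": {
  "targets": "0 0 -0.15 0;0 0 -0.1 0;0 0 -0.03 0;0 0 0 0;0 0 0 0"
}}

```text
time_s: 9.95
tcp_pos: [0.4765, -0.4236, 0.0983]
ee_rot: [[0.036, -0.999, 0.0], [-0.999, -0.036, -0.0], [0.0, -0.0, -1.0]]
wrist_force: [0.2, 0.6, 0.9]
gripper_width: 0.707
gripper_force: 30.0
```

```bash
python3 -c "
from h import *
from station import *
print(force(4));print(sense()['tcp_pos'])"
```

```text
(array([0.44, 0.71, 1.39]), array([0.66, 0.51, 0.16]))
[ 0.47650288 -0.42360553  0.09833142]
```

>>> {"name": "move_arm", "arguments": {
  "targets": "0 0 0 0;0 0 0 0;0 0 0 0;0 0 0.5 0;0 0 1 0;0 0 1 0;0 0 1 0;0 0 1 0;0 0 0.5 0",
  "gripper": 87
}}

```text
time_s: 10.9
tcp_pos: [0.4772, -0.4245, 0.2268]
ee_rot: [[0.036, -0.999, 0.004], [-0.999, -0.036, -0.004], [0.004, -0.004, -1.0]]
wrist_force: [0.9, 0.1, -0.1]
gripper_width: 0.994
gripper_force: 0.0
```

>>> {"name": "move_arm", "arguments": {
  "targets": "0 0.5 0 0.2;0 1 0 0.2;0 1 0 0.2;0 1 0 0.2;0 1 0 0.2;0 1 0 0.2;0 1 0 0.2;0 1 0 0.2;0 1 0 0.2;0 1 0 0.2"
}}

```text
time_s: 11.73
tcp_pos: [0.4751, -0.1842, 0.2218]
ee_rot: [[0.21, -0.978, -0.002], [-0.978, -0.21, 0.001], [-0.001, 0.002, -1.0]]
wrist_force: [0.3, 0.2, -0.4]
gripper_width: 0.999
gripper_force: 0.0
```

>>> {"name": "move_arm", "arguments": {
  "targets": "0 1 0 0.2;0 1 0 0.2;0 1 0 0.2;0 1 0 0.2;0 1 0 0.2;0 1 0 0.2;0 1 0 0.1;0 0.7 0 0;0 0.4 0 0;0 0 0 0"
}}

```text
time_s: 12.57
tcp_pos: [0.4756, 0.0179, 0.2223]
ee_rot: [[0.321, -0.947, -0.001], [-0.947, -0.321, -0.0], [-0.0, 0.001, -1.0]]
wrist_force: [0.9, 0.9, -0.4]
gripper_width: 1.003
gripper_force: 0.0
```

>>> {"name": "move_arm", "arguments": {
  "targets": "0 0 0 0;0 0 0 0"
}}

```text
time_s: 12.73
tcp_pos: [0.4759, 0.0159, 0.2226]
ee_rot: [[0.318, -0.948, -0.001], [-0.948, -0.318, -0.0], [0.0, 0.001, -1.0]]
wrist_force: [-0.3, -0.7, -1.3]
gripper_width: 1.001
gripper_force: 0.0
```

```bash
python3 -c "
from h import *
from station import *
import cv2
cv2.imwrite('pics/w3.png',capture('wrist')['image']);cv2.imwrite('pics/t3.png',capture('top')['image']);print(force(8));print(sense()['tcp_pos'])"
```

```text
(array([0.2 , 0.08, 0.2 ]), array([0.52, 0.36, 0.35]))
[0.47634647 0.01629436 0.22306755]
```

View pics/w3.png

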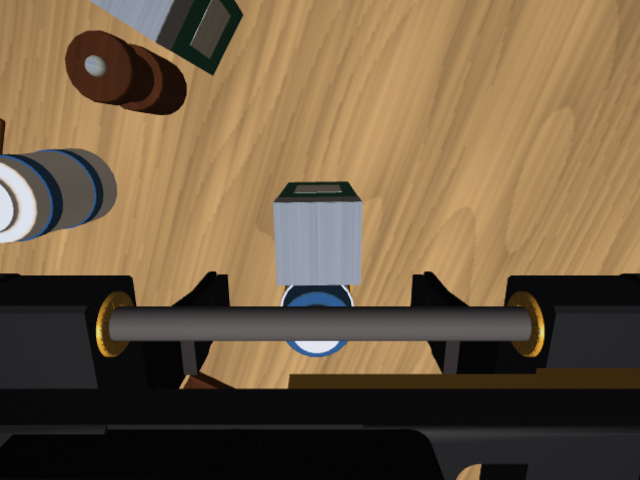

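Tin_a is centred between the fingers (274–361) and square to them. Descend, grip, lift and weigh.

>>> {"name": "move_arm", "arguments": {
  "targets": "0 0 -1 0;0 0 -1 0;0 0 -1 0;0 0 -1 0;0 0 -0.8 0;0 0 -0.4 0;0 0 -0.2 0;0 0 0 0;0 0 0 0"
}}

```text
time_s: 13.98
tcp_pos: [0.4769, 0.0166, 0.0885]
ee_rot: [[0.318, -0.948, 0.001], [-0.948, -0.318, 0.0], [0.0, -0.001, -1.0]]
wrist_force: [1.8, 0.5, 0.4]
gripper_width: 1.001
gripper_force: 0.0
```

>>> {"name": "move_arm", "arguments": {
  "targets": "0 0 0 0;0 0 0 0;0 0 0 0;0 0 0 0;0 0 0 0;0 0 0 0",
  "gripper": 55
}}

```text
time_s: 14.48
tcp_pos: [0.4768, 0.0166, 0.0885]
ee_rot: [[0.318, -0.948, 0.001], [-0.948, -0.318, 0.0], [0.0, -0.001, -1.0]]
wrist_force: [0.5, 0.0, 1.6]
gripper_width: 0.712
gripper_force: 30.0
```

>>> {"name": "move_arm", "arguments": {
  "targets": "0 0 0 0;0 0 0.2 0;0 0 0.4 0;0 0 0.8 0;0 0 0.4 0;0 0 0.2 0;0 0 0 0"
}}

```text
time_s: 15.07
tcp_pos: [0.476, 0.0165, 0.1383]
ee_rot: [[0.317, -0.948, 0.0], [-0.948, -0.317, 0.001], [-0.001, -0.0, -1.0]]
wrist_force: [-0.9, 0.5, -4.5]
gripper_width: 0.713
gripper_force: 30.0
```

```bash
python3 -c "
from h import *
print(force())"
```

```text
(array([-0.15, -0.  , -5.29]), array([0.24, 0.65, 0.61]))
```

Tin_a weighs about 5.3 N, so it is the full one. I'll carry it to the cork mat.

>>> {"name": "move_arm", "arguments": {
  "targets": "0 0 0.4 0;0 0 0.8 0;0 0 1 0;0 0 1 0;0 0 1 0;0 0 0.7 0;0 0 0.3 0;0.1 0.4 0 -0.2;0.1 0.7 0 -0.3;0.1 0.9 0 -0.4"
}}

```text
time_s: 16.4
tcp_pos: [0.4829, 0.0661, 0.2671]
ee_rot: [[0.239, -0.971, -0.002], [-0.971, -0.239, -0.0], [-0.0, 0.002, -1.0]]
wrist_force: [0.5, 0.5, -5.7]
gripper_width: 0.713
gripper_force: 30.0
```

>>> {"name": "move_arm", "arguments": {
  "targets": "0.1 0.95 0 -0.4;0.1 0.95 0 -0.4;0.1 0.95 0 -0.4;0.1 0.95 0 -0.4;0.1 0.95 0 -0.4;0.1 0.95 0 -0.4;0.1 0.95 0 -0.4;0.1 0.95 0 -0.4;0.1 0.95 0 -0.4;0.1 0.95 0 -0.4"
}}

```text
time_s: 17.23
tcp_pos: [0.5082, 0.3049, 0.2663]
ee_rot: [[-0.106, -0.994, -0.003], [-0.994, 0.106, -0.002], [0.002, 0.002, -1.0]]
wrist_force: [0.9, -0.1, -5.1]
gripper_width: 0.706
gripper_force: 30.0
```

>>> {"name": "move_arm", "arguments": {
  "targets": "0.1 0.95 0 -0.4;0.1 0.95 0 -0.4;0.1 0.95 0 -0.4;0.1 0.9 0 -0.16;0.05 0.7 0 0;0 0.4 0 0;0 0.2 0 0;0 0 0 0;0 0 0 0;0 0 0 0"
}}

```text
time_s: 18.07
tcp_pos: [0.52, 0.4291, 0.2682]
ee_rot: [[-0.222, -0.975, -0.0], [-0.975, 0.222, -0.001], [0.001, 0.0, -1.0]]
wrist_force: [-0.3, -0.9, -5.2]
gripper_width: 0.709
gripper_force: 30.0
```

>>> {"name": "move_arm", "arguments": {
  "targets": "0 0.14 0 0;0 0 -0.5 0;0 0 -1 0;0 0 -1 0;0 0 -1 0;0 0 -1 0;0 0 -0.9 0;0 0 -0.6 0;0 0 -0.4 0;0 0 -0.2 0"
}}

```text
time_s: 18.9
tcp_pos: [0.5198, 0.4329, 0.1017]
ee_rot: [[-0.222, -0.975, -0.001], [-0.975, 0.222, -0.002], [0.002, 0.001, -1.0]]
wrist_force: [-0.4, -0.1, -5.4]
gripper_width: 0.711
gripper_force: 30.0
```

>>> {"name": "move_arm", "arguments": {
  "targets": "0 0 0 0;0 0 0 0;0 0 -0.1 0;0 0 -0.08 0;0 0 0 0;0 0 0 0"
}}

```text
time_s: 19.4
tcp_pos: [0.5201, 0.4338, 0.0989]
ee_rot: [[-0.221, -0.975, 0.0], [-0.975, 0.221, 0.0], [-0.0, -0.0, -1.0]]
wrist_force: [0.4, 0.2, -5.6]
gripper_width: 0.707
gripper_force: 30.0
```

```bash
python3 -c "
from h import *
from station import *
print(force(5));print(sense()['tcp_pos'])"
```

```text
(array([ 0.35,  0.11, -5.35]), array([0.38, 0.59, 0.32]))
[0.52011837 0.43381292 0.09871051]
```

Not yet in contact; lower slightly.

>>> {"name": "move_arm", "arguments": {
  "targets": "0 0 -0.03 0;0 0 -0.03 0;0 0 0 0;0 0 0 0"
}}

```text
time_s: 19.98
tcp_pos: [0.5202, 0.4339, 0.0985]
ee_rot: [[-0.221, -0.975, 0.001], [-0.975, 0.221, 0.001], [-0.001, -0.001, -1.0]]
wrist_force: [-2.7, -1.4, 4.3]
gripper_width: 0.714
gripper_force: 30.0
```

```bash
python3 -c "
from h import *
from station import *
print(force(5));print(sense()['tcp_pos'])"
```

```text
(array([-2.99, -1.76,  5.73]), array([0.38, 0.57, 0.47]))
[0.52026461 0.43387771 0.09853503]
```

Seated. Release, rise and check from above.

>>> {"name": "move_arm", "arguments": {
  "targets": "0 0 0 0;0 0 0 0;0 0 0 0;0 0 0.5 0;0 0 1 0;0 0 1 0;0 0 1 0;0 0 1 0;0 0 1 0;0 0 0.5 0",
  "gripper": 87
}}

```text
time_s: 21.07
tcp_pos: [0.5215, 0.4347, 0.251]
ee_rot: [[-0.221, -0.975, 0.005], [-0.975, 0.221, 0.004], [-0.005, -0.004, -1.0]]
wrist_force: [0.3, 0.4, 1.2]
gripper_width: 1.0
gripper_force: 0.0
```

>>> {"name": "move_arm", "arguments": {
  "targets": "-1 0 0 0;-1 0 0 0;-1 0 0 0;-1 0 0 0;-1 0 0 0;-0.5 0 0 0;0 0 0 0;0 0 0 0"
}}

```text
time_s: 21.73
tcp_pos: [0.3826, 0.4342, 0.2475]
ee_rot: [[-0.22, -0.976, 0.001], [-0.976, 0.22, 0.001], [-0.001, -0.001, -1.0]]
wrist_force: [0.6, 0.0, 0.4]
gripper_width: 1.002
gripper_force: 0.0
```

```bash
python3 -c "
from station import *
import cv2,numpy as np
c=capture('top')['image']
a=cv2.resize(c[138:330,60:260],None,fx=2,fy=2);b=cv2.resize(c[138:330,380:580],None,fx=2,fy=2)
cv2.imwrite('pics/t4.png',np.hstack([a,b]))
cv2.imwrite('pics/s4.png',capture('scene')['image'])"
```

```text
(no output)
```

View pics/t4.png

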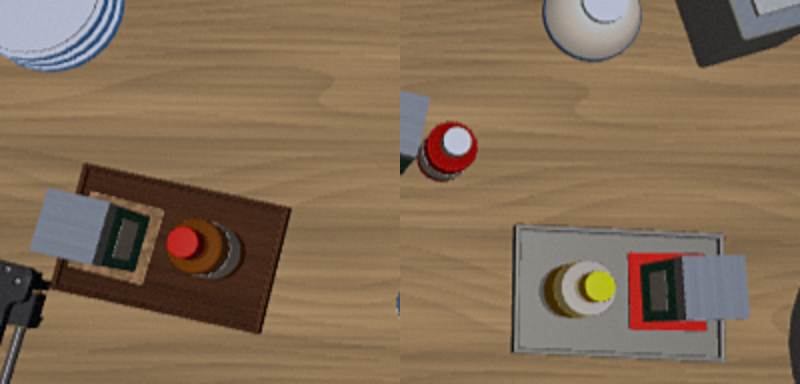

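View pics/s4.png

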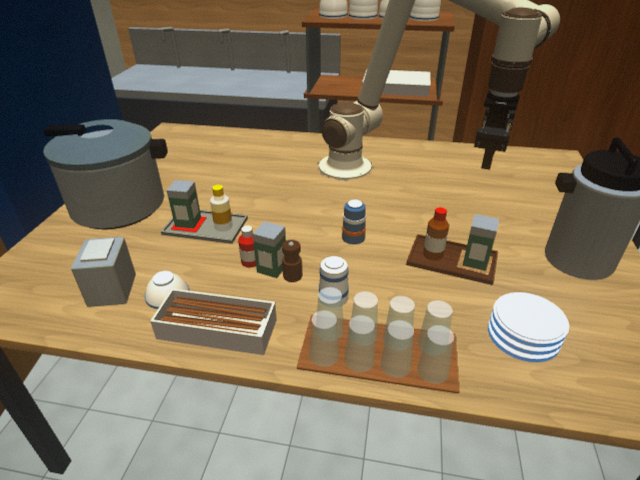

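Both tins stand upright on their mats and the other things look unmoved. The lid centres are at about (96,251) and (538,281.5) in the full picture. One check of the centring, then hand in if it holds.

```bash
python3 -c "
from h import *
from station import *
a=ray('top',96,251,.14)[:2]-[.5198,.4344];b=ray('top',538,281.5,.14)[:2]-[.4765,-.4251]
print(a,b)
if max(np.linalg.norm(a),np.linalg.norm(b))<.012: print(finish_job())"
```

```text
[-0.00070103 -0.00117537] [-0.00193449 -0.00316045]
the job is handed in; nothing more can be done
None
```

The job is handed in at about 22 s: tin_a (full, about 5.3 N) is on the cork mat and tin_b (empty, about 1.5 N) is on the red mat, both within 4 mm of centre; tin_c was never lifted, taken as half full by elimination, and left where it was.

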